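# Lift the round pearl setting with the bench tongs

## Robot

A 6-joint arm with a two-finger parallel gripper is mounted at the origin on the work surface. World frame = base frame: x ahead of the robot, y to its left, z up, the work surface at z = 0. Lengths are in m, angles in rad, forces in N, time in s.
With the tool pointing down it reaches from about 0.35 to 0.975 m from the base axis. Payload 4.9 kg.
Tool frame: the origin (TCP) lies at the very end of the fingers, on their centre line; the grasp point (between the pads) lies 19 mm behind it (ctrl.grasp_offset is the distance from the TCP to the grasp point, in m); z points along the fingers, y is the line along which they close (so a half turn about z gives the same grasp; the last joint's range is limited). The gripper opens to 85 mm and grips with 20 to 120 N. Pads are 22 mm wide; open, the fingers measure 114 mm over their backs; the gripper's body (76 mm by 85 mm) begins 54 mm behind the grasp point. The pads swing forward as they close: fully open they stand 13 mm farther back than shut.
Start: joints at [-1.26, 0.053, 1.613, -0, 1.476, -0.119], TCP at [0.26, -0.568, 0.231] pointing down, gripper open.
Joint ranges: [-3.01, 3.01], [-1.01, 2.22], [0.06, 2.58], [-1.02, 4.17], [0.09, 2.62], [-3.14, 3.14]. Speed limits (rad/s): [2.57, 2.57, 3.14, 3.14, 3.14, 3.14].

## Interface

Orientations are given as a rotation vector (axis times angle).
In Python, from station import ctrl, optics gives the robot as it stands.
- The arm moves only by the shell command python3 -m handwheel 'ROWS' [OPENING] [FORCE]. ROWS is JSON, a list of rows, each an object of numbers: "tx", "ty", "tz": the shift along the tool's x, y, z in mm; "roll": the turn about the tool's z in rad. A call has 1 to 12 rows; each row shifts and turns the commanded pose from where the row before left it, along the tool's axes as they then stand; what a row does not reach is not made up. A row lasts 1/12 s, in which the tool goes at most 41.7 mm and 7.16 degrees, less where a joint would pass 70% of its speed; a pose out of reach is approached as far as the arm can. A call with a gripper value outside its range is refused whole. OPENING is the finger opening in mm, from 0 to 85.4, set as the call begins (- or left out, the last holds). The fingers move at their own pace and stop on an object; FORCE is the grip in N (left out, the last holds). Time passes only in rows, so rows that do not move let the fingers close. It gives the time, the measured TCP pose, the force, the opening and the grip force at its end, in the units of the state.
- ctrl.get_obs(): the state, without advancing time (a new reading comes with each control period).
- optics.get_image(name): name is "scene" or "top" or "wrist"; returns (picture, depth): 420x560x3 uint8, red, green, blue; 420x560 float32, m along the optical axis (not along the pixel's ray), 0 where there is no reading.
- optics.camera_params(name): a dict with "mtx" (3x3 intrinsics, pixels), "extrinsics" (4x4, takes a point from camera to world coordinates); the wrist camera has in their place "tool_from_camera" (4x4, takes a point from camera to tool coordinates, whose origin is the TCP and whose axes are the flange's). Camera axes: x right, y down, z forward; pixel columns grow to the right and rows downward; lengths in m; the calibration is good to about 2 mm. A picture is of the moment at which its call begins: read the wrist's pose just before it. camera_params takes no time and is no camera call.
- ctrl.finish_job(): hands the job in; it is judged then, once.
The state is a dict: "t": time; "q": joint angles; "dq": joint speeds; "effort": joint torques, N m; "tool_pos": TCP position; "tool_rot": TCP orientation; "contact_force": force on the tool from outside, world axes, zero at the start; "wrist_torque": the same for the moment, N m; "opening": finger opening in m; "grip_force": force on a finger pad.
Only numpy, scipy, OpenCV 4.12 (cv2) and the standard library are available. Lean on these libraries where they do the work, as an engineer would, in place of code of your own. Each camera call takes 0.05 s, during which the arm holds its last target. There are 200 camera calls.

## Task

Swing the bench magnifier right back to its stop so that it is clear of the work tray, then take the spring tongs out of their wooden block, close their jaws on the round piece in the tray and lift it about 15 cm above the bench. Finish while still holding it up in the tongs, steady and with the tongs upright: do not put it down, do not touch the piece with the gripper itself, and leave the two other pieces, the jar and the pliers where they are.

Things in the scene. Friction and masses are not known exactly. Their poses are not given: they have to be found in the camera images.
- magnifier (a joint): angle of the magnifier's horizontal swing arm about its upright post, rad. 0: the arm points along -y of its foot (out over the tray); it grows as the arm swings away from the robot (counter-clockwise seen from above) up to a stop at 1.25. It starts between 0 and 0.35, turns with slight friction (about 1 N at the knob) and stays where it is left
- mag_hinge (a point): the magnifier's hinge axis, vertical, at arm height (145 mm above the bench). The post is 20 mm thick on a round foot 100 mm wide. The arm is a bar 16 mm wide from 138 to 150 mm above the bench; a round lens 104 mm across at its end is centred 250 mm from the hinge
- mag_knob (a point): grip point of the upright black knob on the swing arm, 130 mm from the hinge; the knob is a plain cylinder 18 mm in diameter standing 35 mm above the arm, from 150 to 185 mm above the bench; this point is 170 mm above the bench
- tongs: steel spring tongs, black rubber jaws, 118 mm long, about 110 g, standing jaws down in the holder. Origin: midway between the jaw tips, at their lower end; z points up to the head, y is the line along which the arms close, x is their thickness (14 to 16 mm). The head, where the arms hinge (112 mm above the origin), is 24 mm wide. Grip from above, astride the head, across y
- tongs_grip (a point): midway between the flat plates to grip on the outsides of the arms, 78 mm above the tongs' origin; the plates are 16 mm wide (x) and 24 mm high (66 to 90 mm above the origin). Open, they are 41 mm apart over their outsides at mid height, 43 mm at their lower ends; on the round piece 34 mm and parallel. The head ends 40 mm above this point. If the fingers let go, the tongs drop
- tongs_left (a joint): closing angle of one arm, rad; the other moves alike. 0 open, 0.1 on the round piece, 0.19 shut. The arms spring open: they begin to yield at 10 to 13 N per finger and take some 18 N to reach the piece. To carry the tongs still open, close the fingers to 39 mm (30 N); to pinch, command the fingers shut with 60 N and keep that. Jaws travel 3 times as far as the fingers
- tongs_jaws (a point): midway between the jaws, 10 mm above their tips. Jaws: 14 mm wide (x), 4 mm thick, 24 mm high; open, the tips are 43 mm apart inside, 52 mm outside; closing on the piece sinks the tips by about 1 mm
- holder: fixed wooden block with an upright slot for the tongs; origin at the centre of its underside, z up. Outside 32 mm (x) by 72 mm (y), 45 mm high, on a foot 70 by 100 by 6 mm; slot 18 mm (x) by 58 mm (y), its floor 7 mm above the bench. The tongs stand in it with their y along the slot's y
- tray: fixed black shallow tray with a pale pad; origin at the centre of its underside. 160 mm (x) by 220 mm (y), rim 14 mm high and 5 mm thick, floor 5 mm above the bench. The three pieces lie in a row along its y, about 65 mm apart, in any order
- round: the round piece: a brass setting 22 mm in diameter with upright sides 10 mm high and a pearly dome to 15 mm, 30 g or so; origin at the centre of its underside, z up
- square: bystander: a square brass setting with a pearly top, 20 by 20 mm, 13 mm high; origin at the centre of its underside
- oblong: bystander: an oblong brass setting with a pearly top, 34 mm (x) by 13 mm (y), 13 mm high; origin at the centre of its underside
- jar: bystander: glass jar with a metal cap, 50 mm in diameter, 60 mm high, origin at the centre of its underside
- pliers: bystander: pliers with black handles lying on the bench, 150 mm long (x) by 52 mm, 12 mm high, origin on the bench at about their middle

How it is judged:
By the outcome, as a careful person would: the job done as asked, in the order asked, and still so for the second after the job is handed in, while the arm keeps its last pose, push and grip.
It also fails if it takes over 61 s, if anything falls off the work surface, if the arm or the gripper's body presses on something with over 40 N, if the wrist force passes 120 N, or if a joint passes its speed limit or range.

## Working session

There is one attempt and no reset: what is moved stays moved. The work goes in short steps, Python scripts to look and compute and a shell command to move; the robot and the scene stay as the last step left them, time stands still between calls to the robot, and variables do not carry over. Pictures are saved under pics/ and viewed, at most 12 in all, crops included, and the job is handed in when it is done.

```bash
mkdir -p pics; ls; python3 - <<'E'
from station import ctrl, optics
import cv2, numpy as np
for n in ("top","scene"):
    p,d=optics.get_image(n); cv2.imwrite(f"pics/{n}0.png",p[:,:,::-1]); np.savez(f"{n}0.npz",p=p,d=d)
    c=optics.camera_params(n); print(n,np.round(c["mtx"],1).tolist(),np.round(c["extrinsics"],4).tolist())
o=ctrl.get_obs(); print({k:np.round(v,3).tolist() for k,v in o.items()}, ctrl.grasp_offset)
E
```

```text
pics
top [[508.8, 0.0, 280.5], [0.0, 508.8, 219.1], [0.0, 0.0, 1.0]] [[0.0257, -0.9902, 0.1371, 0.4626], [-0.9997, -0.0255, 0.003, -0.0108], [0.0005, -0.1372, -0.9905, 1.1285], [0.0, 0.0, 0.0, 1.0]]
scene [[440.5, 0.0, 279.5], [0.0, 440.5, 205.7], [0.0, 0.0, 1.0]] [[-0.6639, 0.417, -0.6208, 1.1561], [0.7476, 0.3917, -0.5363, 0.4864], [0.0195, -0.8201, -0.5718, 0.6365], [0.0, 0.0, 0.0, 1.0]]
{'t': 0.1, 'q': [-1.26, 0.053, 1.614, -0.0, 1.476, -0.119], 'dq': [-0.001, -0.002, -0.004, 0.0, 0.002, 0.0], 'effort': [0.001, -39.49, -37.136, -0.0, 0.004, -0.0], 'tool_pos': [0.26, -0.568, 0.23], 'tool_rot': [-3.067, -0.67, 0.0], 'contact_force': [0.619, -0.004, -0.385], 'wrist_torque': [-0.025, 0.056, -0.001], 'grip_force': 0.0, 'opening': 0.085} 0.0187
```

View pics/top0.png

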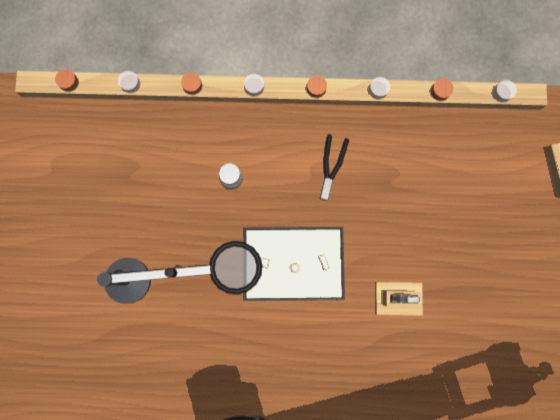

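View pics/scene0.png

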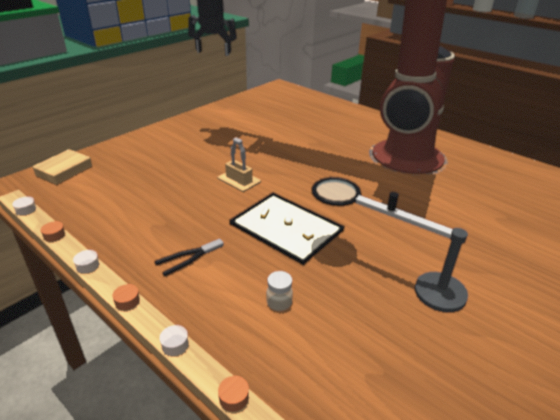

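The top view shows the magnifier's hinge at about (105,280), its knob at (171,272) and its lens at (236,267). The pieces are the square at (266,263), the round at (294,267) and the oblong at (324,262). The holder with the tongs is at (400,299), the jar at (230,175) and the pliers at (333,168). The scene view agrees with this.

```bash
cat > h.py <<'E'
import numpy as np, cv2
from station import ctrl, optics
from scipy.spatial.transform import Rotation as R
def cam(n):
    c=optics.camera_params(n)
    if "extrinsics" in c: return c["mtx"],c["extrinsics"]
    o=ctrl.get_obs(); T=np.eye(4); T[:3,:3]=R.from_rotvec(o["tool_rot"]).as_matrix(); T[:3,3]=o["tool_pos"]
    return c["mtx"],T@c["tool_from_camera"]
def ray(KT,uv,z):
    K,T=KT; d=T[:3,:3]@np.linalg.solve(K,[uv[0],uv[1],1.]); o=T[:3,3]; return o+d*(z-o[2])/d[2]
def blobs(mask,roi,amin=15):
    m=np.zeros_like(mask,np.uint8); x0,y0,x1,y1=roi; m[y0:y1,x0:x1]=mask[y0:y1,x0:x1]
    n,l,s,c=cv2.connectedComponentsWithStats(m); 
    return [(c[i],s[i],(l==i).astype(np.uint8)) for i in range(1,n) if s[i][4]>=amin]
def rect(m): return cv2.minAreaRect(cv2.findContours(m,cv2.RETR_EXTERNAL,cv2.CHAIN_APPROX_NONE)[0][0])
E
python3 - <<'E'
from h import *
K=cam("top"); f=np.load("top0.npz"); p=f["p"]; hsv=cv2.cvtColor(p,cv2.COLOR_RGB2HSV)
def show(name,mask,roi,z,amin=15):
    for c,s,m in blobs(mask,roi,amin):
        r=rect(m); w=[ray(K,q,z)[:2] for q in cv2.boxPoints(r)]
        print(name,np.round(c,1),s[4],"c",np.round(ray(K,r[0],z)[:2],4),"corners",np.round(w,4).tolist())
white=(hsv[...,1]<45)&(hsv[...,2]>140)
show("pad",white,(240,225,350,305),.005,300)
show("arm",white,(95,255,215,290),.150,30)
brass=(hsv[...,1]>60)&(hsv[...,2]>80)
show("piece",brass,(250,235,338,293),.006,8)
hold=(hsv[...,2]>150)&(hsv[...,1]>60)&(hsv[...,0]<30)
show("holder",hold,(365,275,435,325),.006,60)
dark=hsv[...,2]<45
show("knob",dark,(155,260,190,283),.185,15)
show("hinge",dark,(92,268,118,292),.150,15)
big=np.hstack([cv2.resize(p[230:300,245:345],None,fx=4,fy=4,interpolation=cv2.INTER_CUBIC)[:280],cv2.resize(p[270:326,370:430],None,fx=5,fy=5,interpolation=cv2.INTER_CUBIC)])
big2=cv2.resize(p[255:305,92:192],None,fx=4,fy=4,interpolation=cv2.INTER_CUBIC)
o=np.zeros((490,big.shape[1],3),np.uint8); o[:280]=big; o[285:485,:400]=big2
cv2.imwrite("pics/crop1.png",o[:,:,::-1])
E
```

```text
pad [297.  263.1] 5791 c [ 0.5214 -0.0386] corners [[0.5941, 0.0687], [0.5995, -0.1425], [0.45, -0.1439], [0.4447, 0.0634]]
arm [193.  270.7] 295 c [0.4941 0.1575] corners [[0.4984, 0.1913], [0.5063, 0.1261], [0.4899, 0.1238], [0.482, 0.1888]]
arm [138.2 275.8] 472 c [0.482  0.2598] corners [[0.484, 0.3137], [0.4965, 0.2085], [0.48, 0.206], [0.4675, 0.3109]]
piece [322.5 262. ] 31 c [ 0.5256 -0.1043] corners [[0.5388, -0.0924], [0.5435, -0.1043], [0.5124, -0.1162], [0.5077, -0.1043]]
piece [266.4 263.9] 16 c [0.5185 0.0207] corners [[0.513, 0.0305], [0.5297, 0.0193], [0.524, 0.0108], [0.5073, 0.0221]]
piece [294.2 267. ] 26 c [ 0.5121 -0.0404] corners [[0.5123, -0.0267], [0.5258, -0.0396], [0.5119, -0.0542], [0.4984, -0.0413]]
holder [399.9 299.7] 3112 c [ 0.4479 -0.2713] corners [[0.4991, -0.196], [0.503, -0.3473], [0.3974, -0.3457], [0.3936, -0.1963]]
knob [174.  272.1] 15 c [0.4898 0.1859] corners [[0.4952, 0.1881], [0.4953, 0.1844], [0.4843, 0.1838], [0.4842, 0.1875]]
```

View pics/crop1.png

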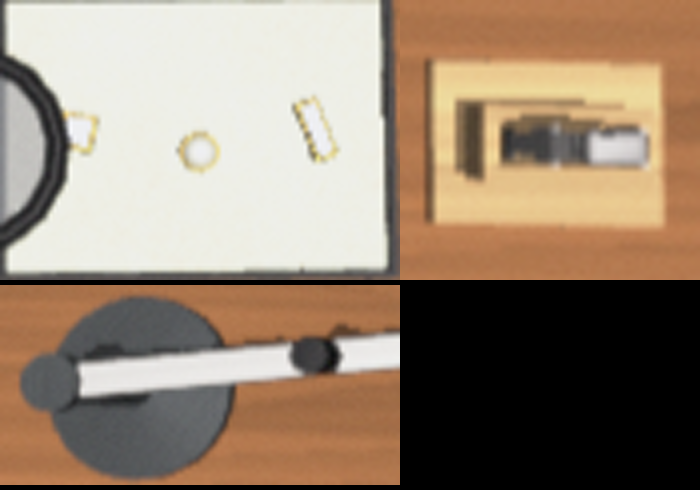

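The crops show the hinge cap at about px (104.4,279), the knob top at about (169,272) and the round piece at about (294.6,267.4) as the middle of the three. The holder foot spans columns 376–422.5 and rows 282–315, with the tongs head at about (413,299). Next I'll work out the move to the knob.

```bash
cat >> h.py <<'E'
def togo(target,ydir=None):
    "tool-frame shift (mm) to target TCP (world) at the present orientation, and roll to lay tool y along ydir"
    o=ctrl.get_obs(); M=R.from_rotvec(o["tool_rot"]).as_matrix()
    s=1000*M.T@(np.array(target)-o["tool_pos"]); r=None
    if ydir is not None:
        y=M.T@np.r_[ydir,0]; r=np.arctan2(-y[0],y[1]); r=(r+np.pi/2)%np.pi-np.pi/2
    return np.round(s,1),r
def st():
    o=ctrl.get_obs(); M=R.from_rotvec(o["tool_rot"]).as_matrix()
    print("t",round(o["t"],2),"q",np.round(o["q"],2),"pos",np.round(o["tool_pos"],4),"x",np.round(M[:,0],3),"y",np.round(M[:,1],3),"F",np.round(o["contact_force"],1),"op",round(o["opening"]*1e3,1),"grip",round(o["grip_force"],1))
E
python3 - <<'E'
from h import *
K=cam("top")
H=ray(K,(104.4,279.2),.155); k=ray(K,(169.1,272.1),.185); print("H",H,"knob",k,np.linalg.norm(k-H))
a=(k-H)[:2]; print("angle vs -y",np.arctan2(a[0],-a[1]))
print("round",ray(K,(294.6,267.4),.01)); print("foot",ray(K,(399.2,298.5),.006)); print("head",ray(K,(413.5,299.5),.122)); print("jar",ray(K,(230,174),.06),"lens",ray(K,(236,267),.144))
t=np.array([-a[1],a[0]])/np.linalg.norm(a); print("tangent",t)
st(); print(togo([k[0],k[1],.225],t))
E
```

```text
H [0.47361747 0.32364105 0.155     ] knob [0.48933908 0.19496288 0.185     ] 0.1330610394040085
angle vs -y 0.12157515073715496
round [ 0.51159001 -0.04107632  0.01      ]
foot [ 0.45007534 -0.27065499  0.006     ]
head [ 0.45015932 -0.27173712  0.122     ]
jar [0.70554173 0.10325169 0.06      ] lens [0.50358962 0.07551632 0.144     ]
tangent [0.99261884 0.12127588]
t 0.1 q [-1.26  0.05  1.61 -0.    1.48 -0.12] pos [ 0.2602 -0.5676  0.2302] x [0.909 0.417 0.   ] y [ 0.417 -0.909 -0.002] F [ 0.6 -0.  -0.4] op 85.3 grip 0.0
(array([ 526. , -597.7,    6.4]), np.float64(-1.2625863051258877))
```

```bash
python3 -m handwheel '[{"tx":20,"ty":-23},{"tx":26,"ty":-30},{"tx":26,"ty":-30},{"tx":26,"ty":-30},{"tx":26,"ty":-30},{"tx":26,"ty":-30},{"tx":26,"ty":-30},{"tx":26,"ty":-30},{"tx":26,"ty":-30},{"tx":26,"ty":-30},{"tx":26,"ty":-30},{"tx":26,"ty":-30}]' 60 && python3 -m handwheel '[{"tx":26,"ty":-30},{"tx":26,"ty":-30},{"tx":26,"ty":-30},{"tx":26,"ty":-30},{"tx":26,"ty":-30},{"tx":26,"ty":-30},{"tx":26,"ty":-30},{"tx":20,"ty":-22},{"tx":0},{"tx":0}]'; python3 -c "
from h import *
st(); print(togo([.4893,.195,.225],[.9926,.1213]))"
```

```text
t 0.1 q [-1.26  0.05  1.61 -0.    1.48 -0.12] pos [ 0.2602 -0.5676  0.2302] x [0.909 0.417 0.   ] y [ 0.417 -0.909 -0.002] F [ 0.6 -0.  -0.4] op 85.3 grip 0.0
(array([ 526. , -597.8,    6.4]), np.float64(-1.2626125308650131))$[0]: bad value
```

```bash
python3 -m handwheel '[{"tx":20,"ty":-23,"tz":0,"roll":0},{"tx":26,"ty":-30,"tz":0,"roll":0}]' 60; python3 -m handwheel '[{"tx":26.0,"ty":-30.0}]'; python3 -m handwheel --help | head -20
```

```text
t: 0.27
tool_pos: [0.2794, -0.5013, 0.2302]
tool_rot: [-3.069, -0.665, 0.001]
contact_force: [0.8, 1.2, 0.6]
opening: 0.064
grip_force: 0.0$[0]: bad value
invalid input: not JSON, or not a number
```

All four keys are required, so I'll include them in every row.

```bash
python3 -m handwheel '[{"tx":26,"ty":-30,"tz":0,"roll":0},{"tx":26,"ty":-30,"tz":0,"roll":0},{"tx":26,"ty":-30,"tz":0,"roll":0},{"tx":26,"ty":-30,"tz":0,"roll":0},{"tx":26,"ty":-30,"tz":0,"roll":0},{"tx":26,"ty":-30,"tz":0,"roll":0},{"tx":26,"ty":-30,"tz":0,"roll":0},{"tx":26,"ty":-30,"tz":0,"roll":0},{"tx":26,"ty":-30,"tz":0,"roll":0},{"tx":26,"ty":-30,"tz":0,"roll":0},{"tx":26,"ty":-30,"tz":0,"roll":0},{"tx":26,"ty":-30,"tz":0,"roll":0}]'; python3 -m handwheel '[{"tx":26,"ty":-30,"tz":0,"roll":0},{"tx":26,"ty":-30,"tz":0,"roll":0},{"tx":26,"ty":-30,"tz":0,"roll":0},{"tx":26,"ty":-30,"tz":0,"roll":0},{"tx":26,"ty":-30,"tz":0,"roll":0},{"tx":20,"ty":-20,"tz":0,"roll":0},{"tx":0,"ty":0,"tz":0,"roll":-0.12},{"tx":0,"ty":0,"tz":0,"roll":-0.12},{"tx":0,"ty":0,"tz":0,"roll":-0.12},{"tx":0,"ty":0,"tz":0,"roll":-0.12},{"tx":0,"ty":0,"tz":0,"roll":-0.12},{"tx":0,"ty":0,"tz":0,"roll":-0.12}]'; python3 -m handwheel '[{"tx":0,"ty":0,"tz":0,"roll":-0.12},{"tx":0,"ty":0,"tz":0,"roll":-0.12},{"tx":0,"ty":0,"tz":0,"roll":-0.12},{"tx":0,"ty":0,"tz":0,"roll":-0.12},{"tx":0,"ty":0,"tz":0,"roll":-0.06},{"tx":0,"ty":0,"tz":0,"roll":0}]'; python3 -c "
from h import *
st(); print(togo([.4893,.195,.156],[.9926,.1213]))
o=ctrl.get_obs();k=cam('wrist');p,d=optics.get_image('wrist');cv2.imwrite('pics/w1.png',p[:,:,::-1])"
```

```text
t: 1.27
tool_pos: [0.4136, -0.0415, 0.2311]
tool_rot: [3.069, 0.67, 0.0]
contact_force: [1.6, 0.2, -0.0]
opening: 0.0602
grip_force: 0.0
t: 2.27
tool_pos: [0.4789, 0.1735, 0.2306]
tool_rot: [-2.631, -1.716, 0.002]
contact_force: [-0.1, 0.4, -0.3]
opening: 0.0602
grip_force: 0.0
t: 2.77
tool_pos: [0.4789, 0.1735, 0.2307]
tool_rot: [-2.084, -2.35, 0.001]
contact_force: [0.0, -0.7, 0.3]
opening: 0.0601
grip_force: 0.0
t 2.77 q [ 0.2  -0.23  1.88  0.    1.49  0.08] pos [0.4789 0.1735 0.2307] x [-0.12   0.993 -0.   ] y [ 0.993  0.12  -0.001] F [ 0.  -0.7  0.3] op 60.1 grip 0.0
(array([20.1, 12.9, 74.7]), np.float64(-0.0016505563748401286))
```

View pics/w1.png

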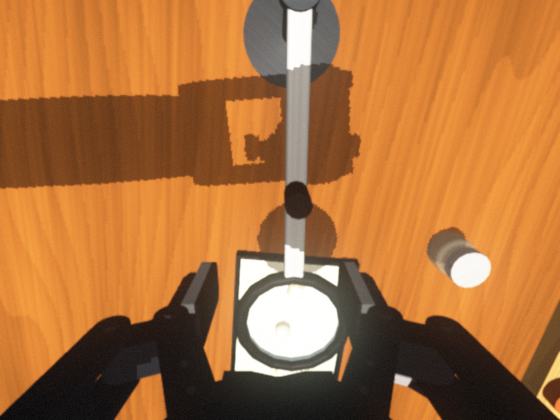

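The wrist view shows the knob at about (298,200) on the arm, which runs down the image, with the fingers straddling it sideways as wanted. I'll check the position by ray, then shift over and go down.

```bash
python3 -c "
from h import *
k=cam('wrist'); print(ray(k,(299,200),.175), k[1][:3,3])"; python3 -m handwheel '[{"tx":10,"ty":6,"tz":0,"roll":0},{"tx":10,"ty":6,"tz":0,"roll":0},{"tx":0,"ty":0,"tz":15,"roll":0},{"tx":0,"ty":0,"tz":20,"roll":0},{"tx":0,"ty":0,"tz":20,"roll":0},{"tx":0,"ty":0,"tz":15,"roll":0},{"tx":0,"ty":0,"tz":4,"roll":0},{"tx":0,"ty":0,"tz":0,"roll":0}]'; python3 -m handwheel '[{"tx":0,"ty":0,"tz":0,"roll":0},{"tx":0,"ty":0,"tz":0,"roll":0},{"tx":0,"ty":0,"tz":0,"roll":0},{"tx":0,"ty":0,"tz":0,"roll":0}]' 24 20
```

```text
[0.49078148 0.19875754 0.175     ] [0.46993076 0.25547381 0.37222785]
t: 3.48
tool_pos: [0.488, 0.1953, 0.1556]
tool_rot: [-2.084, -2.348, 0.004]
contact_force: [-0.1, -1.1, 0.2]
opening: 0.0604
grip_force: 0.0
t: 3.82
tool_pos: [0.4895, 0.195, 0.1586]
tool_rot: [2.085, 2.349, 0.003]
contact_force: [0.7, 0.9, 0.2]
opening: 0.0238
grip_force: 0.0
```

```bash
python3 -m handwheel '[{"tx":0.6,"ty":13,"tz":0,"roll":-0.1},{"tx":0.6,"ty":13,"tz":0,"roll":-0.1},{"tx":0.6,"ty":13,"tz":0,"roll":-0.1},{"tx":0.6,"ty":13,"tz":0,"roll":-0.1},{"tx":0.6,"ty":13,"tz":0,"roll":-0.1},{"tx":0.6,"ty":13,"tz":0,"roll":-0.1},{"tx":0.6,"ty":13,"tz":0,"roll":-0.1},{"tx":0.6,"ty":13,"tz":0,"roll":-0.1},{"tx":0.6,"ty":13,"tz":0,"roll":-0.1},{"tx":0,"ty":0,"tz":0,"roll":0}]'; python3 -m handwheel '[{"tx":0.2,"ty":6,"tz":0,"roll":-0.05},{"tx":0.2,"ty":6,"tz":0,"roll":-0.05},{"tx":0,"ty":0,"tz":0,"roll":0}]';python3 -m handwheel '[{"tx":0.1,"ty":3,"tz":0,"roll":-0.02},{"tx":0.1,"ty":3,"tz":0,"roll":-0.02},{"tx":0,"ty":0,"tz":0,"roll":0}]'; python3 -c "
from h import *
st(); print((ctrl.get_obs()['tool_pos']-[.4736,.3236,0])[:2])"
```

```text
t: 4.65
tool_pos: [0.5859, 0.257, 0.1581]
tool_rot: [0.852, 3.022, 0.004]
contact_force: [-0.5, 2.7, -0.1]
opening: 0.0236
grip_force: 0.0
t: 4.9
tool_pos: [0.5903, 0.2663, 0.1577]
tool_rot: [0.705, 3.061, 0.001]
contact_force: [0.6, -0.2, -0.3]
opening: 0.0241
grip_force: 0.0
t: 5.15
tool_pos: [0.5926, 0.2717, 0.1576]
tool_rot: [0.643, 3.075, 0.001]
contact_force: [-0.0, 0.1, -0.2]
opening: 0.0242
grip_force: 0.0
t 5.15 q [ 0.32  0.17  1.61  0.    1.36 -0.84] pos [0.5926 0.2717 0.1576] x [-0.916  0.4   -0.   ] y [0.4   0.916 0.001] F [-0.   0.1 -0.2] op 24.2 grip 0.0
[ 0.11902851 -0.05191934]
```

```bash
for i in 1 2; do :; done; python3 -m handwheel '[{"tx":0.1,"ty":3,"tz":0,"roll":-0.02},{"tx":0.1,"ty":3,"tz":0,"roll":-0.02},{"tx":0.1,"ty":3,"tz":0,"roll":-0.02},{"tx":0,"ty":0,"tz":0,"roll":0}]';python3 -m handwheel '[{"tx":0.1,"ty":3,"tz":0,"roll":-0.02},{"tx":0,"ty":0,"tz":0,"roll":0}]';python3 -m handwheel '[{"tx":0.1,"ty":2,"tz":0,"roll":-0.02},{"tx":0,"ty":0,"tz":0,"roll":0}]'; python3 -c "
from h import *
st(); print((ctrl.get_obs()['tool_pos']-[.4736,.3236,0])[:2])"
```

```text
t: 5.48
tool_pos: [0.5959, 0.2806, 0.1574]
tool_rot: [0.548, 3.093, 0.001]
contact_force: [0.5, 0.6, 0.1]
opening: 0.0241
grip_force: 0.0
t: 5.65
tool_pos: [0.5967, 0.2834, 0.1572]
tool_rot: [-0.517, -3.099, -0.001]
contact_force: [-0.5, -0.4, 0.4]
opening: 0.0242
grip_force: 0.0
t: 5.82
tool_pos: [0.5972, 0.2851, 0.1572]
tool_rot: [-0.486, -3.104, -0.001]
contact_force: [-0.6, -0.8, -0.3]
opening: 0.0241
grip_force: 0.0
t 5.82 q [ 0.33  0.19  1.59  0.    1.36 -0.93] pos [0.5972 0.2851 0.1572] x [-0.952  0.306  0.   ] y [0.306 0.952 0.   ] F [-0.6 -0.8 -0.3] op 24.1 grip 0.0
[ 0.12358853 -0.03847779]
```

```bash
for k in 1; do python3 -m handwheel '[{"tx":0.1,"ty":2,"tz":0,"roll":-0.02},{"tx":0,"ty":0,"tz":0,"roll":0}]'; python3 -m handwheel '[{"tx":0.1,"ty":2,"tz":0,"roll":-0.02},{"tx":0,"ty":0,"tz":0,"roll":0}]'; python3 -m handwheel '[{"tx":0.1,"ty":2,"tz":0,"roll":-0.02},{"tx":0,"ty":0,"tz":0,"roll":0}]';  done | grep -E "pos|contact"
```

```text
tool_pos: [0.5977, 0.287, 0.1573]
contact_force: [0.0, -0.2, 0.3]
tool_pos: [0.5983, 0.2889, 0.1573]
contact_force: [0.8, -0.3, 0.4]
tool_pos: [0.5985, 0.2901, 0.1573]
contact_force: [-0.8, -3.3, 0.5]
```

```bash
python3 -m handwheel '[{"tx":0,"ty":1.5,"tz":0,"roll":0},{"tx":0,"ty":0,"tz":0,"roll":0}]'| grep -E "pos|contact"; python3 -m handwheel '[{"tx":0,"ty":1.5,"tz":0,"roll":0},{"tx":0,"ty":0,"tz":0,"roll":0},{"tx":0,"ty":0,"tz":0,"roll":0}]'| grep -E "pos|contact"
```

```text
tool_pos: [0.5985, 0.2902, 0.1572]
contact_force: [-3.5, -7.5, 3.9]
tool_pos: [0.5985, 0.2902, 0.1571]
contact_force: [-4.4, -12.0, 5.4]
```

At the stop, with the reaction up to about 13 N. I'll open the fingers, which unloads the knob, and lift off.

```bash
python3 -m handwheel '[{"tx":0,"ty":0,"tz":0,"roll":0},{"tx":0,"ty":0,"tz":0,"roll":0},{"tx":0,"ty":-3,"tz":0,"roll":0},{"tx":0,"ty":-2,"tz":0,"roll":0},{"tx":0,"ty":0,"tz":-15,"roll":0},{"tx":0,"ty":0,"tz":-30,"roll":0},{"tx":0,"ty":0,"tz":-40,"roll":0},{"tx":0,"ty":0,"tz":-15,"roll":0},{"tx":0,"ty":0,"tz":0,"roll":-0.1},{"tx":0,"ty":0,"tz":0,"roll":-0.1},{"tx":0,"ty":0,"tz":0,"roll":-0.06},{"tx":0,"ty":0,"tz":0,"roll":0}]' 60; python3 -c "
from h import *
st(); print(togo([.44,-.27,.25],[0,1]))
K=cam('top'); p,d=optics.get_image('top'); hsv=cv2.cvtColor(p,cv2.COLOR_RGB2HSV)
cv2.imwrite('pics/top1.png',p[:,:,::-1]); np.savez('top1.npz',p=p)"
```

```text
t: 7.73
tool_pos: [0.5984, 0.2889, 0.2587]
tool_rot: [-0.015, 3.14, 0.001]
contact_force: [0.1, -0.0, 0.4]
opening: 0.0601
grip_force: 0.0
t 7.73 q [ 0.34  0.13  1.49  0.    1.52 -1.24] pos [0.5984 0.2889 0.2587] x [-1.    -0.009 -0.002] y [-0.009  1.     0.001] F [ 0.1 -0.   0.4] op 60.1 grip 0.0
(array([ 163.6, -557.4,    8. ]), np.float64(0.009263046464492941))
```

View pics/top1.png

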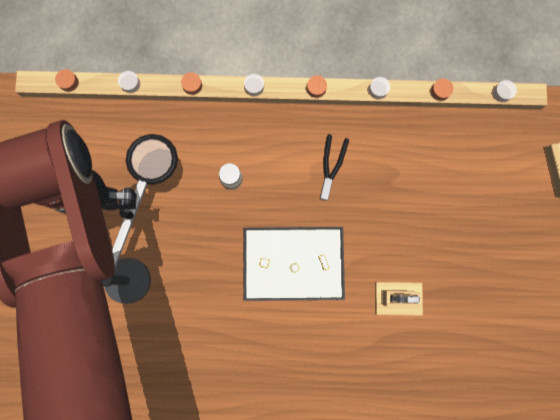

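The magnifier is back, with the lens at (152,159), and all the pieces are still in place. I'll take a wrist view over the tray on the way, then one over the holder.

```bash
python3 -m handwheel '[{"tx":2,"ty":-25,"tz":0,"roll":0},{"tx":5,"ty":-40,"tz":0,"roll":0},{"tx":5,"ty":-40,"tz":0,"roll":0},{"tx":5,"ty":-40,"tz":0,"roll":0},{"tx":5,"ty":-40,"tz":0,"roll":0},{"tx":5,"ty":-40,"tz":0,"roll":0},{"tx":5,"ty":-40,"tz":0,"roll":0},{"tx":5,"ty":-40,"tz":0,"roll":0},{"tx":3,"ty":-25,"tz":0,"roll":0},{"tx":0,"ty":0,"tz":0,"roll":0},{"tx":0,"ty":0,"tz":0,"roll":0}]'|tail -3; python3 -c "
from h import *
k=cam('wrist'); p,d=optics.get_image('wrist'); cv2.imwrite('pics/w2.png',p[:,:,::-1]); np.savez('w2.npz',p=p,K=k[0],T=k[1]);st()";  python3 -m handwheel '[{"tx":5,"ty":-25,"tz":0,"roll":0},{"tx":10,"ty":-40,"tz":0,"roll":0},{"tx":10,"ty":-40,"tz":0,"roll":0},{"tx":10,"ty":-40,"tz":0,"roll":0},{"tx":10,"ty":-40,"tz":0,"roll":0},{"tx":10,"ty":-30,"tz":0,"roll":0},{"tx":5,"ty":-15,"tz":0,"roll":0},{"tx":0,"ty":0,"tz":0,"roll":0},{"tx":0,"ty":0,"tz":0,"roll":0}]'|tail -3; python3 -c "
from h import *
k=cam('wrist'); p,d=optics.get_image('wrist'); np.savez('w3.npz',p=p,K=k[0],T=k[1]);st(); cv2.imwrite('pics/w3.png',p[:,:,::-1])
a=cv2.imread('pics/w2.png'); b=cv2.imread('pics/w3.png'); cv2.imwrite('pics/w23.png',np.hstack([a[:,80:480],b[:,80:480]]))"
```

```text
contact_force: [-0.1, 0.8, 0.4]
opening: 0.0596
grip_force: 0.0
t 8.75 q [-0.21 -0.11  1.73  0.    1.52 -1.78] pos [ 0.5609 -0.0417  0.2577] x [-1.    -0.006 -0.001] y [-0.006  1.     0.001] F [ 0.8  0.4 -0.7] op 59.8 grip 0.0
contact_force: [0.4, -0.1, 0.2]
opening: 0.0601
grip_force: 0.0
t 9.55 q [-0.62 -0.09  1.71  0.    1.52 -2.2 ] pos [ 0.5035 -0.2708  0.2573] x [-1.    -0.009 -0.   ] y [-0.009  1.     0.001] F [0.5 0.4 0.3] op 59.9 grip 0.0
```

View pics/w23.png

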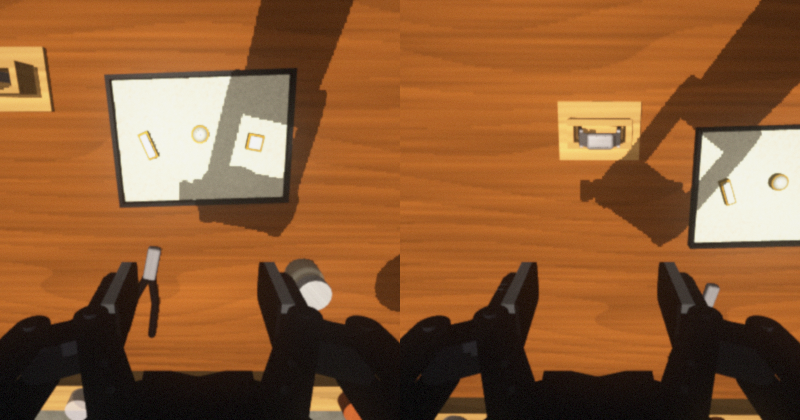

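In the left view (tray) the round piece is at full-image (280,133). In the right view (holder) the foot spans about (237–320, 101–160) and the tongs' head is at about (280,140), with its y along the image columns.

```bash
python3 - <<'E'
from h import *
f=np.load("w3.npz"); KT=(f["K"],f["T"]); hsv=cv2.cvtColor(f["p"],cv2.COLOR_RGB2HSV)
wood=(hsv[...,2]>170)&(hsv[...,0]>15)&(hsv[...,0]<30)&(hsv[...,1]>60)
for c,s,m in blobs(wood,(220,90,340,175),300):
    m=cv2.morphologyEx(m,cv2.MORPH_CLOSE,np.ones((25,25)));r=rect(m); w=np.array([ray(KT,q,.006)[:2] for q in cv2.boxPoints(r)])
    e=[(np.linalg.norm(w[i]-w[i-1]),np.degrees(np.arctan2(*(w[i]-w[i-1])[::-1]))) for i in range(4)]
    print("foot",s,w.mean(0),np.round(e,3).tolist())
steel=(hsv[...,1]<60)&(hsv[...,2]>90)
for c,s,m in blobs(steel,(245,115,310,160),30): print("head",c,s,ray(KT,rect(m)[0],.125),rect(m))
g=np.load("w2.npz"); KT2=(g["K"],g["T"]); hsv2=cv2.cvtColor(g["p"],cv2.COLOR_RGB2HSV)
for n,h,kt,roi in(("w2",hsv2,KT2,(265,118,296,149)),("w3",hsv,KT,(440,165,475,198))):
    br=((h[...,1]>50)&(h[...,0]<35))
    for c,s,m in blobs(br,roi,20): 
        cc=cv2.minEnclosingCircle(cv2.findNonZero(m)); print(n,c,s,cc,ray(kt,cc[0],.005+.006))
pad=(hsv2[...,1]<70)&(hsv2[...,2]>70)
for q in ((108,75),(295,69),(288,198),(121,206)): print("tray",ray(KT2,(q[0]+80,q[1]),.012)[:2])
o=[cv2.resize(f["p"][95:170,230:330],None,fx=4,fy=4),cv2.resize(g["p"][108:158,205:305],None,fx=4,fy=4)]
cv2.imwrite("pics/c2.png",np.vstack(o)[:,:,::-1])
E
```

```text
foot [ 237  101   85   60 3741] [ 0.45140798 -0.26887352] [[0.07, 178.126], [0.1, 90.494], [0.07, 3.032], [0.106, -89.514]]
head [278.54363636 139.98727273] [259 129  41  20 550] [ 0.44847976 -0.26953547  0.125     ] ((279.0, 138.5), (19.0, 40.0), 90.0)
w2 [279.97350993 133.79470199] [271 125  19  19 151] ((279.7956848144531, 133.752685546875), 9.540371894836426) [ 0.51155951 -0.03914657  0.011     ]
w3 [456.73988439 180.79190751] [448 173  21  18 173] ((458.0, 181.0), 10.440406799316406) [ 0.51053109 -0.04031756  0.011     ]
tray [ 0.44647017 -0.1446777 ]
tray [0.4391423  0.06869927]
tray [0.59195211 0.07559427]
tray [ 0.60384669 -0.1413396 ]
```

View pics/c2.png

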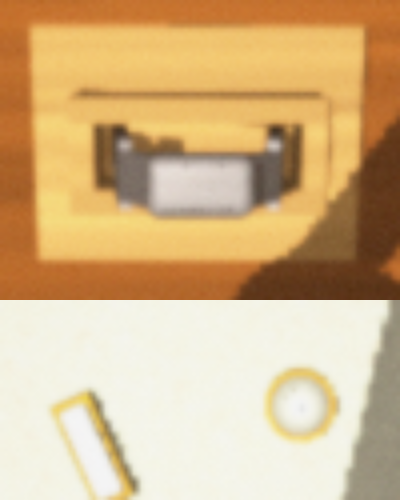

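The crop shows the tongs' head centred at about (280,141), with its arms symmetric about it in the slot. I'll move over it and go down with the fingers open astride it.

```bash
python3 -m handwheel '[{"tx":18,"ty":1,"tz":0,"roll":0},{"tx":22,"ty":1,"tz":0,"roll":0},{"tx":13,"ty":0,"tz":0,"roll":0},{"tx":0,"ty":0,"tz":20,"roll":0},{"tx":0,"ty":0,"tz":35,"roll":0},{"tx":0,"ty":0,"tz":35,"roll":0},{"tx":0,"ty":0,"tz":20,"roll":0},{"tx":0,"ty":0,"tz":0,"roll":0},{"tx":0,"ty":0,"tz":0,"roll":0}]' 72 | tail -3; python3 -c "
from h import *
st(); print(togo([.4507,-.2693,.066]))
k=cam('wrist'); p,d=optics.get_image('wrist'); np.savez('w4.npz',p=p,K=k[0],T=k[1]); cv2.imwrite('pics/w4.png',p[:,:,::-1])"
```

```text
contact_force: [-0.0, -0.1, 0.9]
opening: 0.0721
grip_force: 0.0
t 10.3 q [-0.68 -0.12  1.93  0.    1.34 -2.26] pos [ 0.4499 -0.2686  0.1464] x [-1.    -0.01   0.002] y [-0.01   1.     0.002] F [-0.  -0.1  0.9] op 72.1 grip 0.0
(array([-1. , -0.8, 80.4]), None)
```

View pics/w4.png

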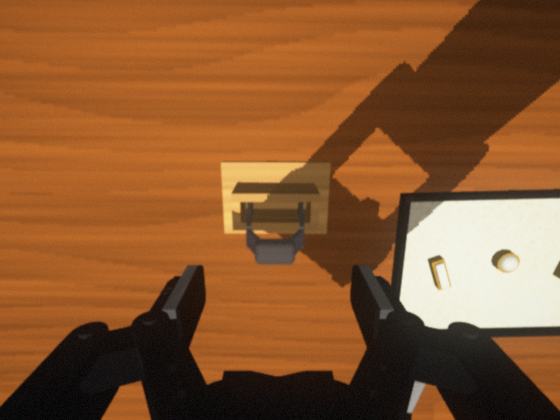

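The head is between the fingers at about (275,250), a hair left of the finger midline at about 278. I'll check this by ray before the final descent.

```bash
python3 -c "
from h import *
st()
f=np.load('w4.npz'); k=(f['K'],f['T'])
for u,v in ((275.5,241),(275.5,263),(275.5,252)): print(ray(k,(u,v),.125))
g=cv2.cvtColor(f['p'],cv2.COLOR_RGB2GRAY); print(g[235:270:2,276].tolist(), g[255,245:308].tolist())"
```

```text
t 10.35 q [-0.68 -0.12  1.92  0.    1.34 -2.26] pos [ 0.4508 -0.2698  0.1485] x [-1.    -0.01  -0.001] y [-0.01   1.    -0.001] F [ 0.6 -0.8  0.1] op 71.9 grip 0.0
[ 0.44156306 -0.26884113  0.125     ]
[ 0.45557648 -0.26871494  0.125     ]
[ 0.44848361 -0.26877881  0.125     ]
[128, 115, 69, 55, 59, 72, 82, 88, 88, 89, 89, 89, 91, 88, 88, 109, 113, 118] [123, 124, 122, 123, 125, 123, 121, 122, 115, 102, 84, 78, 79, 84, 89, 89, 90, 89, 89, 88, 90, 91, 88, 89, 88, 89, 93, 89, 89, 90, 88, 89, 89, 86, 90, 88, 86, 89, 91, 87, 88, 90, 89, 88, 89, 87, 82, 82, 80, 75, 100, 114, 124, 119, 118, 124, 123, 121, 118, 111, 105, 94, 76]
```

```bash
python3 -m handwheel '[{"tx":0.3,"ty":0.7,"tz":15,"roll":0},{"tx":0,"ty":0,"tz":20,"roll":0},{"tx":0,"ty":0,"tz":20,"roll":0},{"tx":0,"ty":0,"tz":15,"roll":0},{"tx":0,"ty":0,"tz":8,"roll":0},{"tx":0,"ty":0,"tz":4,"roll":0},{"tx":0,"ty":0,"tz":0,"roll":0},{"tx":0,"ty":0,"tz":0,"roll":0},{"tx":0,"ty":0,"tz":0,"roll":0}]'; python3 -m handwheel '[{"tx":0,"ty":0,"tz":0,"roll":0},{"tx":0,"ty":0,"tz":0,"roll":0},{"tx":0,"ty":0,"tz":0,"roll":0},{"tx":0,"ty":0,"tz":0,"roll":0},{"tx":0,"ty":0,"tz":0,"roll":0},{"tx":0,"ty":0,"tz":0,"roll":0}]' 39 30
```

```text
t: 11.1
tool_pos: [0.4505, -0.2707, 0.0671]
tool_rot: [-0.013, 3.139, -0.003]
contact_force: [0.0, -0.4, -0.3]
opening: 0.0721
grip_force: 0.0
t: 11.6
tool_pos: [0.4502, -0.2704, 0.0665]
tool_rot: [-0.013, 3.14, -0.002]
contact_force: [0.3, 0.2, 5.6]
opening: 0.039
grip_force: 12.7
```

```bash
python3 -m handwheel '[{"tx":0,"ty":0,"tz":-4,"roll":0},{"tx":0,"ty":0,"tz":-6,"roll":0},{"tx":0,"ty":0,"tz":-8,"roll":0},{"tx":0,"ty":0,"tz":-8,"roll":0},{"tx":0,"ty":0,"tz":-10,"roll":0},{"tx":0,"ty":0,"tz":-14,"roll":0},{"tx":0,"ty":0,"tz":-16,"roll":0},{"tx":0,"ty":0,"tz":-16,"roll":0},{"tx":0,"ty":0,"tz":-10,"roll":0},{"tx":0,"ty":0,"tz":-6,"roll":0},{"tx":0,"ty":0,"tz":0,"roll":0},{"tx":0,"ty":0,"tz":0,"roll":0}]'; python3 - <<'E'
from h import *
st(); k=cam('wrist'); p,d=optics.get_image('wrist'); np.savez('w5.npz',p=p,K=k[0],T=k[1],d=d)
q,_=optics.get_image('scene'); cv2.imwrite('pics/v5.png',np.hstack([p[150:420,130:430],cv2.resize(q[90:210,180:360],(405,270))])[:,:,::-1])
print(togo([.511,-.040,.16]))
E
```

```text
t: 12.6
tool_pos: [0.4494, -0.2698, 0.1633]
tool_rot: [-0.013, 3.142, -0.0]
contact_force: [-0.3, -0.5, -1.9]
opening: 0.0392
grip_force: 10.8
t 12.6 q [-0.68 -0.14  1.91 -0.    1.37 -2.26] pos [ 0.4494 -0.2698  0.1633] x [-1.    -0.008 -0.   ] y [-0.008  1.    -0.   ] F [-0.3 -0.5 -1.9] op 39.2 grip 10.8
(array([-64. , 228.9,   2.3]), None)
```

View pics/v5.png

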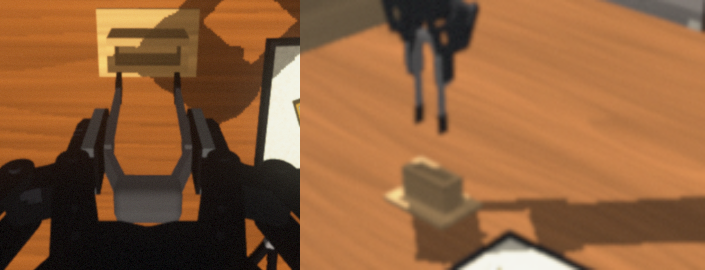

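The tongs are out of the block, upright and gripped, with the jaw tips at about (248,222) and (308,222) in the full wrist image. I'll compute the jaws' offset from the TCP.

```bash
python3 - <<'E'
from h import *
st(); f=np.load('w5.npz'); k=(f['K'],f['T']); g=cv2.cvtColor(f['p'],cv2.COLOR_RGB2GRAY)
for c in (248,250,308,306): print(c,g[214:240,c].tolist())
print(g[228,236:322].tolist())
for uv in ((248,222),(308,222),(278,222)): print(ray(k,uv,.104))
K,T=k; o=ctrl.get_obs(); 
for x,y,z in ((0,0,.1045),(0,0.0215,.1045),(0,-.0215,.1045)):   # where ideal tips should appear
    c=np.linalg.inv(T)@np.r_[np.array(o['tool_pos'])*[1,1,0]+[x,y,z],1]; u=K@c[:3]; print("ideal",u[:2]/u[2])
E
```

```text
t 12.7 q [-0.68 -0.14  1.92  0.    1.37 -2.26] pos [ 0.4488 -0.2694  0.1621] x [-1.    -0.008  0.002] y [-0.008  1.     0.001] F [ 0.2  0.1 -1.3] op 39.5 grip 10.8
248 [69, 77, 89, 97, 93, 96, 97, 86, 51, 37, 35, 34, 30, 33, 31, 32, 27, 31, 30, 31, 37, 30, 34, 43, 50, 60]
250 [69, 76, 90, 95, 94, 96, 92, 82, 53, 40, 37, 34, 35, 35, 36, 35, 34, 34, 33, 34, 31, 32, 35, 42, 43, 49]
308 [58, 72, 87, 91, 92, 91, 88, 82, 50, 30, 29, 25, 22, 23, 26, 24, 23, 24, 26, 20, 24, 25, 27, 32, 47, 53]
306 [60, 69, 85, 92, 92, 92, 90, 79, 48, 26, 25, 28, 23, 21, 26, 25, 25, 22, 23, 29, 25, 28, 30, 32, 43, 49]
[127, 122, 124, 121, 123, 127, 127, 125, 119, 98, 53, 31, 31, 33, 36, 56, 108, 123, 125, 126, 125, 126, 126, 124, 122, 130, 129, 125, 129, 127, 129, 127, 128, 126, 127, 126, 127, 121, 125, 126, 126, 128, 126, 123, 110, 103, 102, 93, 71, 66, 66, 67, 65, 62, 65, 65, 67, 68, 62, 64, 64, 65, 67, 67, 67, 65, 64, 57, 35, 30, 26, 24, 26, 27, 38, 59, 59, 66, 65, 66, 62, 65, 63, 66, 62, 60]
[ 0.44393386 -0.28920897  0.104     ]
[ 0.44356786 -0.24790987  0.104     ]
[ 0.44375086 -0.26855934  0.104     ]
ideal [276.64706664 229.13856886]
ideal [307.7065426  229.39435476]
ideal [245.57040138 228.8826414 ]
```

```bash
python3 -m handwheel '[{"tx":-4,"ty":15,"tz":0,"roll":0},{"tx":-8,"ty":28,"tz":0,"roll":0},{"tx":-8,"ty":30,"tz":0,"roll":0},{"tx":-8,"ty":30,"tz":0,"roll":0},{"tx":-8,"ty":30,"tz":0,"roll":0},{"tx":-8,"ty":30,"tz":0,"roll":0},{"tx":-8,"ty":30,"tz":0,"roll":0},{"tx":-7,"ty":24,"tz":0,"roll":0},{"tx":-3.5,"ty":11.5,"tz":0,"roll":0},{"tx":0,"ty":0,"tz":0,"roll":0},{"tx":0,"ty":0,"tz":0,"roll":0},{"tx":0,"ty":0,"tz":0,"roll":0}]' | tail -3;  python3 -m handwheel '[{"tx":0,"ty":0,"tz":15,"roll":0},{"tx":0,"ty":0,"tz":25,"roll":0},{"tx":0,"ty":0,"tz":10,"roll":0},{"tx":0,"ty":0,"tz":5,"roll":0},{"tx":0,"ty":0,"tz":0,"roll":0},{"tx":0,"ty":0,"tz":0,"roll":0},{"tx":0,"ty":0,"tz":0,"roll":0}]' | tail -3; python3 - <<'E'
from h import *
st(); k=cam('wrist'); p,d=optics.get_image('wrist'); np.savez('w6.npz',p=p,K=k[0],T=k[1],d=d)
cv2.imwrite('pics/w6.png',cv2.resize(p[150:350,180:380],None,fx=3,fy=3)[:,:,::-1])
print(togo([.5095,-.0405,.066]))
E
```

```text
contact_force: [-0.0, 0.1, -1.3]
opening: 0.0396
grip_force: 10.8
contact_force: [0.4, -0.2, -0.0]
opening: 0.0393
grip_force: 10.8
t 14.28 q [-0.23 -0.11  1.98 -0.    1.27 -1.8 ] pos [ 0.5109 -0.0414  0.1096] x [-1.    -0.008 -0.002] y [-0.008  1.    -0.001] F [ 0.4 -0.2 -0. ] op 39.3 grip 10.8
(array([ 1.6,  0.8, 43.7]), None)
```

View pics/w6.png

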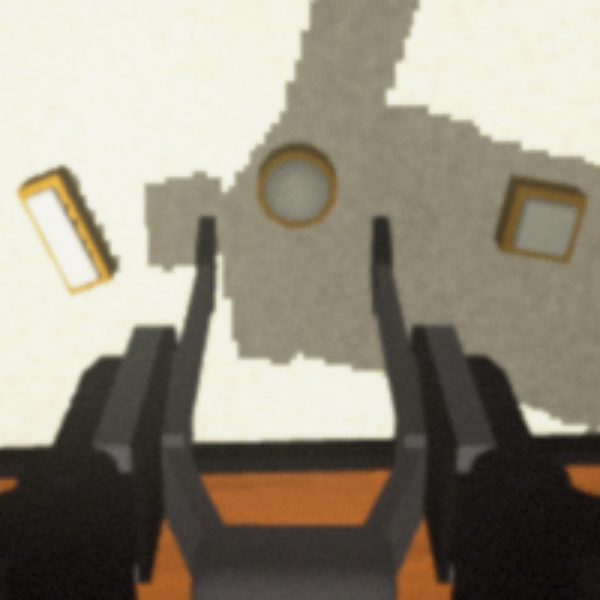

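The round piece is at crop (297,186), between the jaw tips at columns 206 and 380. The square and the oblong are well clear. Now a ray check of the x offset.

```bash
python3 - <<'E'
from h import *
st(); f=np.load('w6.npz'); k=(f['K'],f['T']); hsv=cv2.cvtColor(f['p'],cv2.COLOR_RGB2HSV)
br=(hsv[...,1]>110)&(hsv[...,0]<35)
for c,s,m in blobs(br,(262,192,296,230),20):
    cc=cv2.minEnclosingCircle(cv2.findNonZero(m)); e=s[:4]; print(cc,s,ray(k,cc[0],.010),ray(k,cc[0],.015))
z=ctrl.get_obs()['tool_pos'][2]-.059
print("jaw -x edge",ray(k,(180+206/3,222),z),ray(k,(180+380/3,222),z), "z tips",z)
E
```

```text
t 14.33 q [-0.23 -0.11  1.98  0.    1.27 -1.8 ] pos [ 0.511  -0.0413  0.1097] x [-1.    -0.008 -0.002] y [-0.008  1.    -0.001] F [ 0.   0.2 -1.1] op 39.1 grip 10.8
((278.6732177734375, 211.7283477783203), 13.443755149841309) [266 199  26  27 177] [ 0.51173067 -0.03947238  0.01      ] [ 0.51002193 -0.03950341  0.015     ]
jaw -x edge [ 0.50544964 -0.06027198  0.05072096] [ 0.50510735 -0.02042097  0.05072096] z tips 0.05072095516981552
```

```bash
python3 -m handwheel '[{"tx":0.7,"ty":0.4,"tz":8,"roll":0},{"tx":0.6,"ty":0.4,"tz":10,"roll":0},{"tx":0,"ty":0,"tz":10,"roll":0},{"tx":0,"ty":0,"tz":8,"roll":0},{"tx":0,"ty":0,"tz":4,"roll":0},{"tx":0,"ty":0,"tz":2,"roll":0},{"tx":0,"ty":0,"tz":0,"roll":0},{"tx":0,"ty":0,"tz":0,"roll":0},{"tx":0,"ty":0,"tz":0,"roll":0}]'; python3 -c "
from h import *
st(); p,d=optics.get_image('wrist'); st()
cv2.imwrite('pics/w7.png',cv2.resize(p[150:350,180:380],None,fx=3,fy=3)[:,:,::-1])"
```

```text
t: 15.08
tool_pos: [0.5092, -0.0402, 0.0668]
tool_rot: [-0.013, 3.141, -0.0]
contact_force: [0.8, 0.5, -0.5]
opening: 0.0391
grip_force: 10.8
t 15.08 q [-0.22 -0.06  2.01 -0.    1.19 -1.8 ] pos [ 0.5092 -0.0402  0.0668] x [-1.    -0.008 -0.001] y [-0.008  1.    -0.   ] F [ 0.8  0.5 -0.5] op 39.1 grip 10.8
t 15.13 q [-0.22 -0.06  2.01 -0.    1.19 -1.8 ] pos [ 0.5092 -0.0402  0.0669] x [-1.    -0.008 -0.001] y [-0.008  1.    -0.   ] F [ 1.1 -0.5 -1.4] op 39.5 grip 10.8
```

View pics/w7.png

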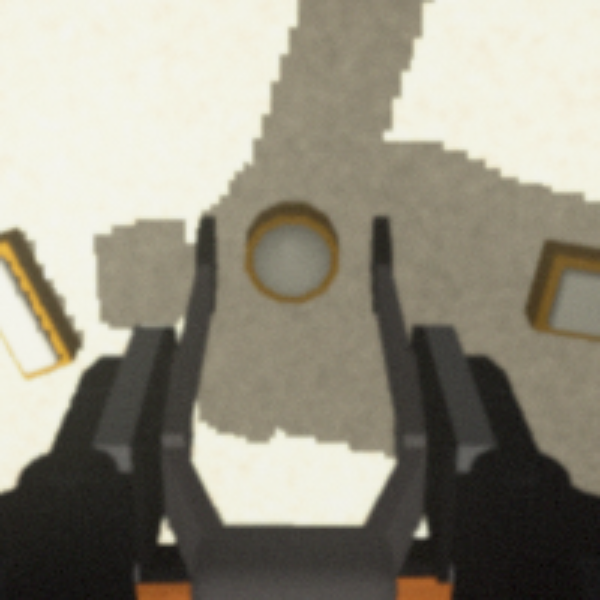

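The piece, at crop (292,252), is centred between the jaws at columns 206 and 381, and the jaw edge at row 216 agrees with the piece to within 1 mm. Pinching now.

```bash
python3 -m handwheel '[{"tx":0,"ty":0,"tz":0,"roll":0},{"tx":0,"ty":0,"tz":0,"roll":0},{"tx":0,"ty":0,"tz":0,"roll":0},{"tx":0,"ty":0,"tz":0,"roll":0},{"tx":0,"ty":0,"tz":0,"roll":0},{"tx":0,"ty":0,"tz":0,"roll":0},{"tx":0,"ty":0,"tz":0,"roll":0},{"tx":0,"ty":0,"tz":0,"roll":0}]' 0 60;  python3 -m handwheel '[{"tx":0,"ty":0,"tz":-1,"roll":0},{"tx":0,"ty":0,"tz":-3,"roll":0},{"tx":0,"ty":0,"tz":-5,"roll":0},{"tx":0,"ty":0,"tz":-8,"roll":0},{"tx":0,"ty":0,"tz":-8,"roll":0},{"tx":0,"ty":0,"tz":-5,"roll":0},{"tx":0,"ty":0,"tz":0,"roll":0},{"tx":0,"ty":0,"tz":0,"roll":0}]'
```

```text
t: 15.8
tool_pos: [0.5091, -0.0402, 0.0668]
tool_rot: [-0.013, 3.141, -0.0]
contact_force: [-0.5, 0.1, 3.4]
opening: 0.0326
grip_force: 59.6
t: 16.47
tool_pos: [0.5092, -0.0402, 0.0971]
tool_rot: [-0.013, 3.14, -0.001]
contact_force: [-0.3, 0.2, -1.7]
opening: 0.0327
grip_force: 59.5
```

```bash
python3 -m handwheel '[{"tx":0,"ty":0,"tz":-4,"roll":0},{"tx":0,"ty":0,"tz":-8,"roll":0},{"tx":0,"ty":0,"tz":-13,"roll":0},{"tx":0,"ty":0,"tz":-15,"roll":0},{"tx":0,"ty":0,"tz":-18,"roll":0},{"tx":0,"ty":0,"tz":-18,"roll":0},{"tx":0,"ty":0,"tz":-16,"roll":0},{"tx":0,"ty":0,"tz":-12,"roll":0},{"tx":0,"ty":0,"tz":-8,"roll":0},{"tx":0,"ty":0,"tz":-3,"roll":0},{"tx":0,"ty":0,"tz":0,"roll":0},{"tx":0,"ty":0,"tz":0,"roll":0}]';python3 -m handwheel '[{"tx":0,"ty":0,"tz":0,"roll":0},{"tx":0,"ty":0,"tz":0,"roll":0},{"tx":0,"ty":0,"tz":0,"roll":0},{"tx":0,"ty":0,"tz":0,"roll":0},{"tx":0,"ty":0,"tz":0,"roll":0},{"tx":0,"ty":0,"tz":0,"roll":0}]' | tail -3; python3 -c "
from h import *
st(); p,d=optics.get_image('wrist'); q,_=optics.get_image('scene'); st()
cv2.imwrite('pics/v8.png',np.hstack([p[150:350,180:380].repeat(2,0).repeat(2,1),cv2.resize(q[90:290,200:400],(400,400))])[:,:,::-1])"
```

```text
t: 17.47
tool_pos: [0.5083, -0.04, 0.2106]
tool_rot: [0.013, -3.14, -0.0]
contact_force: [0.2, 0.0, -0.7]
opening: 0.0326
grip_force: 59.6
contact_force: [0.8, -0.4, -0.9]
opening: 0.0328
grip_force: 59.6
t 17.97 q [-0.22 -0.21  1.9   0.    1.46 -1.8 ] pos [ 0.5087 -0.0401  0.2111] x [-1.    -0.008  0.   ] y [-0.008  1.     0.   ] F [ 0.8 -0.4 -0.9] op 32.8 grip 59.6
t 18.07 q [-0.22 -0.21  1.9   0.    1.46 -1.8 ] pos [ 0.5087 -0.0401  0.2113] x [-1.    -0.008  0.   ] y [-0.008  1.     0.   ] F [-0.9 -0.1 -1.2] op 32.7 grip 59.6
```

View pics/v8.png

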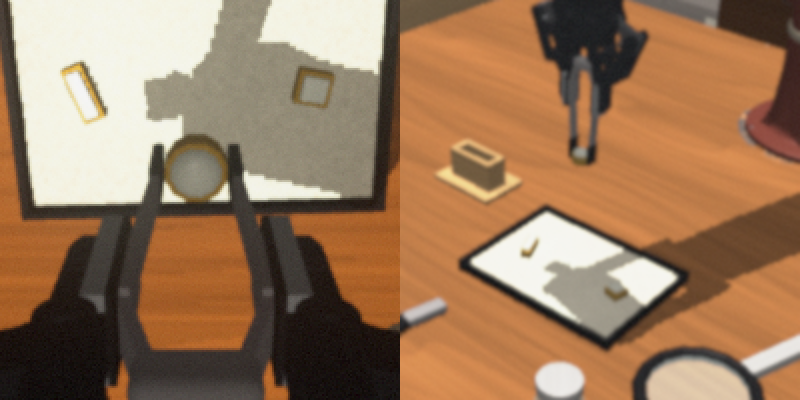

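The round piece is held between the jaws at crop (196,168), with its underside about 15 cm above the bench. The tongs are upright, the two other pieces are still in the tray, and the magnifier is clear. Handing in.

```bash
python3 -c "
from station import ctrl
print(ctrl.finish_job())"
```

```text
the job is handed in; nothing more can be done
None
```

The job is handed in: the magnifier is swung back to its stop, and the round piece is held steady in the upright tongs about 15 cm above the bench, with the other two pieces, the jar and the pliers untouched.

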